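# Load the analyser tray in reverse order

## Robot

A 7-joint arm with a two-finger parallel gripper is mounted at the origin on the work surface. World frame = base frame: x ahead of the robot, y to its left, z up, the work surface at z = 0. Lengths are in m, angles in rad, forces in N, time in s.
With the tool pointing down it reaches from about 0.4 to 0.875 m from the base axis. Payload 19.3 kg.
Tool frame: the origin (TCP) lies at the very end of the fingers, on their centre line; the grasp point (between the pads) lies 19 mm behind it; z points along the fingers, y is the line along which they close (so a half turn about z gives the same grasp; the last joint's range is limited). The gripper opens to 85 mm and grips with 20 to 120 N. Pads are 22 mm wide; open, the fingers measure 114 mm over their backs; the gripper's body (76 mm by 85 mm) begins 54 mm behind the grasp point. The pads swing forward as they close: fully open they stand 13 mm farther back than shut.
Start: joints at [-1.366, 0.521, -0.036, 1.599, 0.021, 1.021, -0.113], TCP at [0.17, 0.602, 0.231] pointing down, gripper open.
Joint ranges: [-2.91, 2.91], [-0.3, 2.13], [-1.5, 1.42], [0.17, 2.43], [-1.26, 4.41], [0.16, 1.93], [-2.52, 2.52]. Speed limits (rad/s): [1.89, 1.89, 2.39, 2.39, 3.01, 3.01, 3.01].

## Interface

Orientations are given as [roll, pitch, yaw] about the fixed x, y, z axes, in that order (R = Rz(yaw) Ry(pitch) Rx(roll)).
In Python, from workcell import bot gives the robot as it stands.
- The arm moves only by the shell command python3 -m crank 'ROWS' [FORCE]. ROWS is a JSON object of lists of equal length, an entry for each row: "travel": the shift along the world's x, y, z in cm, a list of three; "turn": the turn, a rotation vector about the world's x, y, z in degrees, a list of three; "gripper": the closure, from 0 (fully open) to 1 (shut). A call has exactly 5 rows; each row is the pose to reach, as a shift and turn from the pose commanded when the call began; what a row does not reach only later rows make up. A row lasts 1/10 s, in which the tool goes at most 50 mm and 8.59 degrees, less where a joint would pass 70% of its speed; a pose out of reach is approached as far as the arm can. A call with a gripper value outside its range is refused whole. The fingers move at their own pace and stop on an object; FORCE is the grip in N (left out, the last holds). Time passes only in rows, so rows that repeat a pose let the fingers close, or fill a call up. It gives the time, the measured TCP pose, the force, the opening and the grip force at its end, in the units of the state.
- bot.observe(): the state, without advancing time (a new reading comes with each control period).
- bot.grab_frame(name): name is "side" or "top" or "wrist"; returns a dict with "pixels" (384x512x3 uint8, red, green, blue), "fx", "fy", "cx", "cy" (pixels), "extrinsics" (4x4, takes a point from world to camera coordinates). Camera axes: x right, y down, z forward; pixel columns grow to the right and rows downward; lengths in m; the calibration is good to about 2 mm. A picture is of the moment at which its call begins. There is no depth.
- bot.job_done(): hands the job in; it is judged then, once.
The state is a dict: "clock": time; "qpos": joint angles; "qd": joint speeds; "joint_efforts": joint torques, N m; "position": TCP position; "tool_rot": TCP orientation; "force": force on the tool from outside, world axes, zero at the start; "moment": the same for the moment, N m; "grip_width": finger opening in m; "finger_force": force on a finger pad.
Only numpy, scipy, OpenCV 4.12 (cv2) and the standard library are available. Lean on these libraries where they do the work, as an engineer would, in place of code of your own. Each camera call takes 0.05 s, during which the arm holds its last target. There are 200 camera calls.

## Task

Move the four closed sample jars from the round dishes on the steel rail into the square nests of the aluminium loading tray, in reverse order: the jar now at the left end of the rail goes into the nest at the right end of the tray, and so on, one jar to each nest. Each jar must end standing upright and seated flat on the floor of its nest (turn the square bottle to fit), released. Keep the jars upright and set them down rather than dropping them.

Things in the scene. Friction and masses are not known exactly. Their poses are not given: they have to be found in the camera images.
- jar_squat: squat jar, closed, white plastic, loose, 40 to 130 g: round and low, 44 mm wide, 50 mm tall: a 42 mm wide body 20 mm tall under a wide 44 mm grey cap 30 mm tall. Grip it round the cap, 34 mm above its underside. Origin: centre of its underside; z up its axis.
- jar_square: square bottle, closed, white plastic, loose, 40 to 130 g: 41 x 41 mm square body 56 mm tall with a 30 mm round grey cap on top, 72 mm tall in all. Grip it across two flat sides of the body, 36 mm above its underside. Its sides lie along its own x and y axes. Origin: centre of its underside; z up its axis.
- jar_tube: slim tube jar, closed, white plastic, loose, 40 to 130 g: upright straight cylinder 32 mm wide, 78 mm tall, the top 16 mm a grey cap of the same width. Grip it 50 mm above its underside. Origin: centre of its underside; z up its axis.
- jar_cone: cone-shaped flask, closed, white plastic, loose, 40 to 130 g: 44 mm wide at the foot, tapering to 24 mm at 52 mm height, then a round grey cap 30 mm wide from 52 to 74 mm. Grip it by the cap, 63 mm above its underside. Origin: centre of its underside; z up its axis.
- holder_squat: the grey round dish in which the squat jar stands at the start; all four dishes look alike and are fixed side by side on the rail. 68 mm wide outside, 62 mm inside, 14 mm tall, inner floor 6 mm up. Origin: centre of its underside, on the rail top; y along the rail. It stays in place, so it remembers where its jar came from.
- holder_square: the grey round dish in which the square bottle stands at the start; all four dishes look alike and are fixed side by side on the rail. 68 mm wide outside, 62 mm inside, 14 mm tall, inner floor 6 mm up. Origin: centre of its underside, on the rail top; y along the rail. It stays in place, so it remembers where its jar came from.
- holder_tube: the grey round dish in which the slim tube jar stands at the start; all four dishes look alike and are fixed side by side on the rail. 68 mm wide outside, 62 mm inside, 14 mm tall, inner floor 6 mm up. Origin: centre of its underside, on the rail top; y along the rail. It stays in place, so it remembers where its jar came from.
- holder_cone: the grey round dish in which the cone-shaped flask stands at the start; all four dishes look alike and are fixed side by side on the rail. 68 mm wide outside, 62 mm inside, 14 mm tall, inner floor 6 mm up. Origin: centre of its underside, on the rail top; y along the rail. It stays in place, so it remembers where its jar came from.
- rail: fixed steel rail, 80 x 325 x 8 mm, with the four dishes in a row along its y axis at y = -114, -38, +38, +114 mm, their order differing every time. Origin: centre of its underside, on the bench; +y to the robot's left, yaw within 0.16 rad. It may be the nearer or the farther row. A jar in a dish has its underside 14 mm above the bench; dish rims are at 22 mm.
- tray: fixed aluminium tray, 82 x 304 x 18 mm, the other row. Four square nests along its y axis at y = -111, -37, +37, +111 mm, each 54 x 54 mm, floor 8 mm above the bench, walls 10 mm above that. Origin: centre of its underside; +y to the robot's left, yaw within 0.16 rad. The square bottle drops in only when square with the nest (within about 0.3 rad, any quarter turn).
Things that resemble listed ones, but are neither listed nor needed, are in the scene too. Leave any green or orange look-alike of the jar_tube alone. Leave any brown look-alike of the jar_squat alone.

How it is judged:
By the outcome, as a careful person would: the job done as asked, in the order asked, and still so for the second after the job is handed in, with the robot touching nothing.
It also fails if it takes over 88 s, if anything falls off the work surface, if the arm or the gripper's body presses on something with over 40 N, if the wrist force passes 120 N, or if a joint passes its speed limit or range.

## Working session

There is one attempt and no reset: what is moved stays moved. The work goes in short steps, Python scripts to look and compute and a shell command to move; the robot and the scene stay as the last step left them, time stands still between calls to the robot, and variables do not carry over. Pictures are saved under pics/ and viewed, at most 14 in all, crops included, and the job is handed in when it is done.

```bash
mkdir -p pics; ls; python3 - <<'E'
from workcell import bot
import cv2,numpy as np,pickle
s=bot.observe();print(s)
for n in("top","side"):
    f=bot.grab_frame(n);pickle.dump(f,open(f"{n}.pkl","wb"))
    cv2.imwrite(f"pics/{n}0.png",cv2.resize(f["pixels"][:,:,::-1],(800,600),interpolation=cv2.INTER_CUBIC))
    print(n,f["fx"],f["cx"],f["cy"],f["extrinsics"])
E
```

```text
pics
{'clock': 0.0, 'qpos': array([-1.36620303,  0.52197178, -0.03632775,  1.59998117,  0.02122192,
        1.02113611, -0.11280762]), 'qd': array([-1.97917276e-06, -1.28169202e-03,  1.17260659e-04, -2.85213830e-05,
        1.57996276e-03,  1.25637951e-03,  2.29207689e-03]), 'joint_efforts': array([-1.16666477e-03, -9.27116346e+01,  1.97913520e+00, -3.69923508e+01,
        1.77077658e-02,  8.31539801e-03,  2.91839137e-05]), 'position': array([0.16954341, 0.60121822, 0.23076168]), 'tool_rot': array([-3.14048627e+00,  9.87815298e-05,  2.86679310e+00]), 'force': array([-0.16413373, -0.58744696,  0.10396434]), 'moment': array([0.02442294, 0.02418814, 0.01857821]), 'finger_force': 0.0, 'grip_width': 0.08539016948899408}
top 366.3480968829348 255.20689082108325 187.28339531432158 [[ 1.50228288e-02 -9.99886921e-01  6.77699241e-04 -8.35043964e-02]
 [-9.88151281e-01 -1.49500388e-02 -1.52753207e-01  4.98303603e-01]
 [ 1.52746065e-01  1.62511590e-03 -9.88264134e-01  7.30582126e-01]
 [ 0.00000000e+00  0.00000000e+00  0.00000000e+00  1.00000000e+00]]
side 476.66555427183494 247.8057261784905 190.687490936836 [[ 0.95383202 -0.29968897  0.01977387 -0.49830657]
 [-0.17020976 -0.59362981 -0.78653181  0.10288911]
 [ 0.24745326  0.74685352 -0.6172331   0.91750223]
 [ 0.          0.          0.          1.        ]]
```

View pics/top0.png

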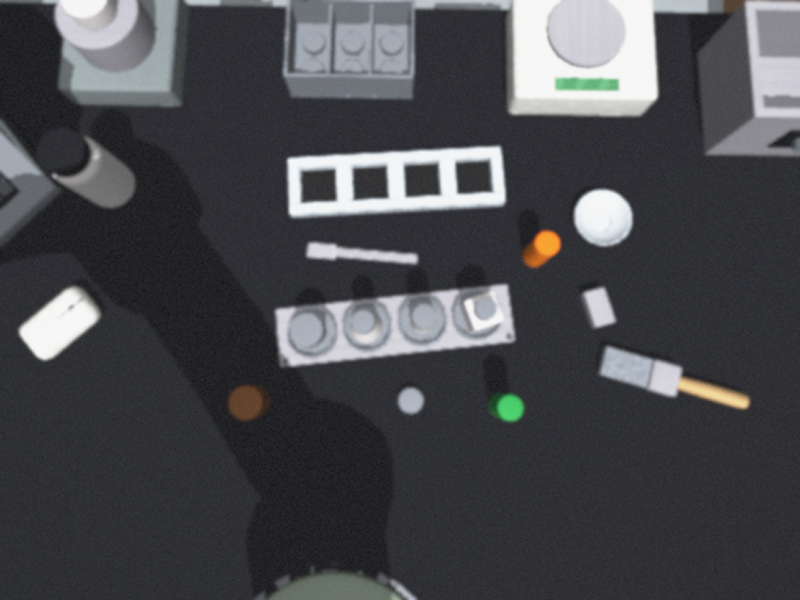

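View pics/side0.png

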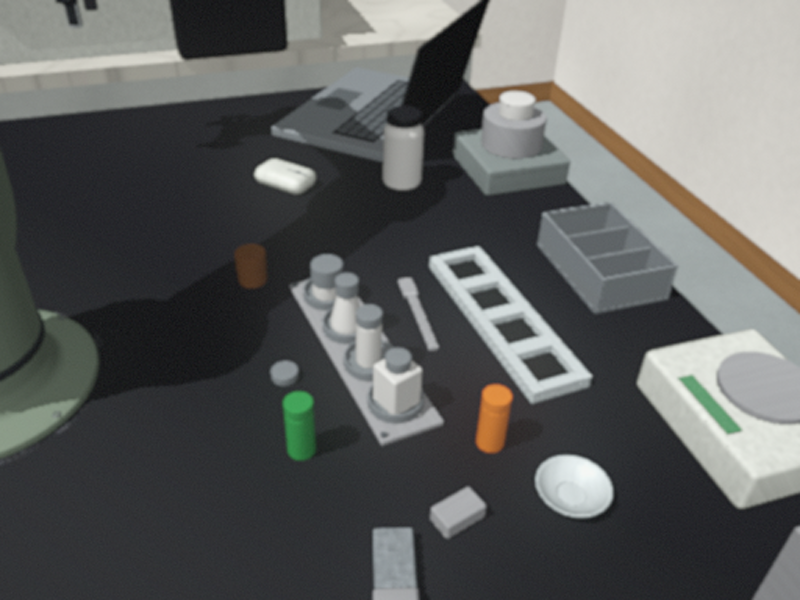

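The top view shows the tray as the farther row at about (288–505,150–215). The rail is nearer at (278–515,290–365). On it, from the left: squat (311,328), cone (366,322), tube (422,316), square (483,308). The brown, green and orange look-alikes are off the rail. I'll confirm this in enlarged crops.

```bash
python3 - <<'E'
import cv2,pickle
for n,(u,v,w,h),k in(("top",(172,88,165,152),4.8),):
    p=pickle.load(open(f"{n}.pkl","rb"))["pixels"][v:v+h,u:u+w,::-1]
    p=cv2.convertScaleAbs(cv2.resize(p,None,fx=4.8,fy=4.8,interpolation=cv2.INTER_CUBIC),alpha=1.3)
    cv2.imwrite("pics/c1.png",p[:370]); cv2.imwrite("pics/c2.png",p[-380:]); print(p.shape)
p=pickle.load(open("side.pkl","rb"))["pixels"][150:290,180:300,::-1]
cv2.imwrite("pics/c3.png",cv2.resize(p,None,fx=4.2,fy=4.2,interpolation=cv2.INTER_CUBIC))
E
```

```text
(730, 792, 3)
```

View pics/c1.png

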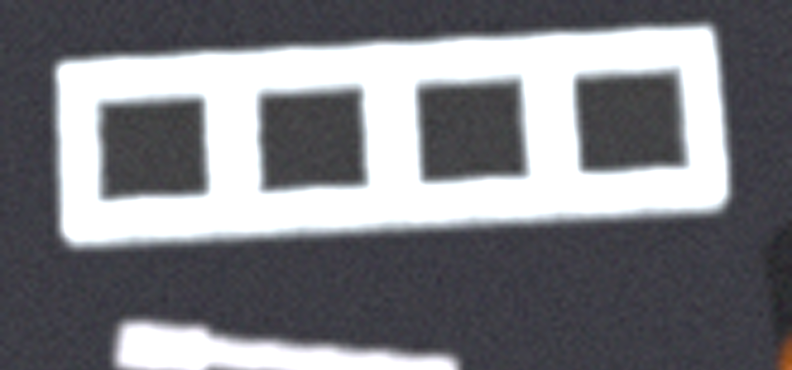

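View pics/c2.png

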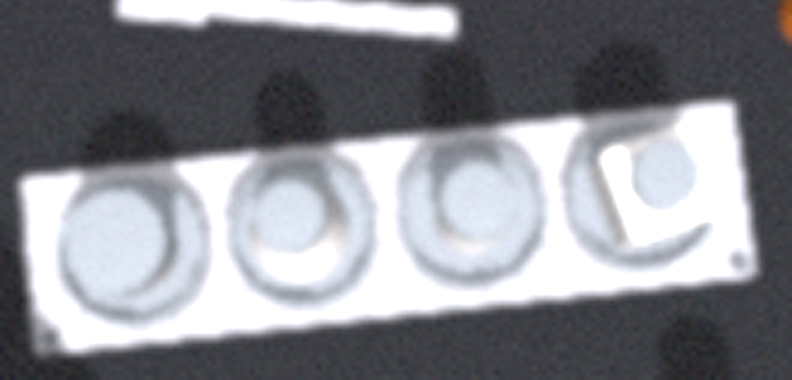

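View pics/c3.png

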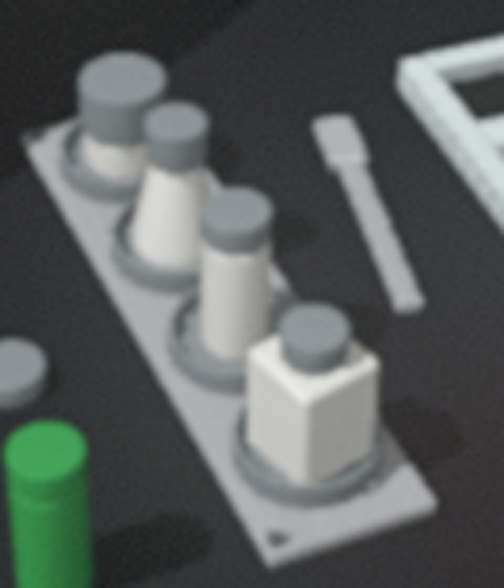

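Reading the crops, the order left to right is squat, cone, tube, square, with caps in c2 at (118,242), (291,215), (477,202) and (664,173). The tray corners in c1 are (58,63), (714,26), (727,210) and (65,245). The bottle's top face has a left edge from (603,150) to (632,245). In the side crop, the four white, grey-capped jars match their descriptions (squat top left, square bottle bottom right), and the only look-alike in it is the green tube off the rail.

```bash
cat > h.py <<'E'
import numpy as np,pickle
def ray(f,u,v,z):
    E=f["extrinsics"];R=E[:3,:3];c=-R.T@E[:3,3]
    d=R.T@np.array([(u-f["cx"])/f["fx"],(v-f["cy"])/f["fy"],1]);return (c+d*(z-c[2])/d[2])
E
python3 - <<'E'
from h import *
f=pickle.load(open("top.pkl","rb"));g=pickle.load(open("side.pkl","rb"))
T=lambda u,v,z,o=0:ray(f,(u+.5)/4.8-.5+172,(v+o+.5)/4.8-.5+88,z)
S=lambda u,v,z:ray(g,(u+.5)/4.2-.5+180,(v+.5)/4.2-.5+150,z)
np.set_printoptions(precision=4,suppress=True)
print("tray");c=[T(58,63,.018),T(714,26,.018),T(727,210,0),T(65,245,0),T(727,210,.018),T(65,245,.018)]
print(np.array(c),np.hypot(*(c[0]-c[1])[:2]),np.hypot(*(c[0]-c[3])[:2]))
for q in((99,102,204,97,207,192,102,199),(260,94,362,88,367,184,262,190),(418,87,522,79,527,175,423,181),(576,76,680,69,687,164,582,171)):
    q=np.array(q).reshape(4,2);P=np.array([T(*a,z) for a,z in zip(q,(.008,.008,.018,.018))]);print("nest",P.mean(0),(P[:2]-P[2:][::-1])[:,0])
print("rail",np.array([T(18,178,.008,350),T(735,100,.008,350),T(758,272,.0,350),T(38,353,.0,350)]))
for n,t,s,z in(("squat",(118,242),(122,77),.064),("cone",(291,215),(177,126),.088),("tube",(477,202),(237,211),.092),("square",(664,173),(314,330),.086)):
    print(n,T(*t,z,350),S(*s,z))
print("sq",np.array([T(a,b,.070,350) for a,b in((603,150),(680,128),(708,222),(632,245))]))
print("sqS",np.array([S(a,b,.070) for a,b in((248,347),(310,397),(379,361))]))
E
```

```text
tray
[[ 0.6961  0.0869  0.018 ]
 [ 0.7189 -0.2189  0.018 ]
 [ 0.6355 -0.2272  0.    ]
 [ 0.6138  0.0834  0.    ]
 [ 0.6298 -0.2238  0.018 ]
 [ 0.6086  0.0798  0.018 ]] 0.3067003905013956 0.08234726987093195
nest [0.6577 0.0419 0.013 ] [0.0505 0.0496]
nest [ 0.663  -0.0323  0.013 ] [0.0501 0.0502]
nest [ 0.6683 -0.1067  0.013 ] [0.0493 0.0504]
nest [ 0.6745 -0.1807  0.013 ] [0.0499 0.0501]
rail [[ 0.4789  0.0972  0.008 ]
 [ 0.5196 -0.2279  0.008 ]
 [ 0.442  -0.2387  0.    ]
 [ 0.4006  0.0861  0.    ]]
squat [0.4457 0.0417 0.064 ] [0.4466 0.0424 0.064 ]
cone [ 0.4556 -0.0319  0.088 ] [ 0.4548 -0.0366  0.088 ]
tube [ 0.4616 -0.1071  0.092 ] [ 0.4628 -0.1102  0.092 ]
square [ 0.4754 -0.1836  0.086 ] [ 0.4738 -0.188   0.086 ]
sq [[ 0.4868 -0.1605  0.07  ]
 [ 0.4966 -0.1928  0.07  ]
 [ 0.4572 -0.2041  0.07  ]
 [ 0.4471 -0.1725  0.07  ]]
sqS [[ 0.4492 -0.1738  0.07  ]
 [ 0.4653 -0.2101  0.07  ]
 [ 0.5001 -0.1977  0.07  ]]
```

```bash
python3 -m crank '{"travel":[[1.8,-3.6,0],[3.6,-7.2,0],[5.4,-10.8,0],[7.2,-14.4,0],[9,-18,0]],"turn":[[0,0,-4.5],[0,0,-9],[0,0,-13.5],[0,0,-18],[0,0,-22.5]],"gripper":[0,0,0,0,0]}' 60
python3 -m crank '{"travel":[[1.8,-3.6,0],[3.6,-7.2,0],[5.4,-10.8,0],[7.2,-14.4,0],[9,-18,0]],"turn":[[0,0,-4.5],[0,0,-9],[0,0,-13.5],[0,0,-18],[0,0,-22.5]],"gripper":[0,0,0,0,0]}' 60
```

```text
clock: 0.6
position: [0.2601, 0.4198, 0.2311]
tool_rot: [-3.141, 0.0, 2.471]
force: [1.4, 0.4, 0.5]
grip_width: 0.0854
finger_force: 0.0
clock: 1.1
position: [0.35, 0.24, 0.2313]
tool_rot: [3.142, -0.0, 2.078]
force: [0.6, 0.8, -0.6]
grip_width: 0.0854
finger_force: 0.0
```

```bash
python3 -m crank '{"travel":[[2,-4,-1.6],[4,-8,-3.2],[5.8,-12,-4.8],[7.7,-16,-6.4],[9.6,-19.8,-8.1]],"turn":[[0,0,-4.4],[0,0,-8.8],[0,0,-13.2],[0,0,-17.6],[0,0,-21.8]],"gripper":[0,0,0,0,0]}'
python3 - <<'E'
from workcell import bot
import cv2
f=bot.grab_frame("wrist");cv2.imwrite("pics/w1.png",f["pixels"][:,:,::-1])
f=bot.grab_frame("side");cv2.imwrite("pics/s1.png",f["pixels"][:,:,::-1])
E
python3 -m crank '{"travel":[[0,0,-2],[0,0,-4.5],[0,0,-7],[0,0,-8],[0,0,-9]],"turn":[[0,0,0],[0,0,0],[0,0,0],[0,0,0],[0,0,0]],"gripper":[0,0,0,0,0]}'
```

```text
clock: 1.6
position: [0.4461, 0.0417, 0.1497]
tool_rot: [3.141, 0.0, 1.698]
force: [1.2, 1.6, -0.3]
grip_width: 0.0848
finger_force: 0.0
clock: 2.2
position: [0.4455, 0.0436, 0.0599]
tool_rot: [-3.141, 0.0, 1.701]
force: [0.0, 0.3, 0.4]
grip_width: 0.0855
finger_force: 0.0
```

View pics/w1.png

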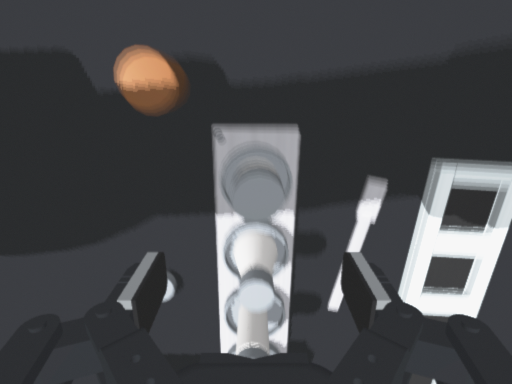

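The wrist view shows the squat jar at (257,195), midway between the fingers at columns 150 and 360, so it is well aligned.

```bash
python3 -m crank '{"travel":[[0,0,-1.5],[0,0,-3],[0,0,-3.2],[0,0,-3.2],[0,0,-3.2]],"turn":[[0,0,0],[0,0,0],[0,0,0],[0,0,0],[0,0,0]],"gripper":[0,0,0,0.6,1]}' 50
python3 -m crank '{"travel":[[0,0,0],[0,0,0],[0,0,0],[0,0,0],[0,0,0]],"turn":[[0,0,0],[0,0,0],[0,0,0],[0,0,0],[0,0,0]],"gripper":[1,1,1,1,1]}'
python3 -m crank '{"travel":[[0,0,0.5],[0,0,2],[0,0,4],[0,0,6],[0,0,8]],"turn":[[0,0,0],[0,0,0],[0,0,0],[0,0,0],[0,0,0]],"gripper":[1,1,1,1,1]}'
```

```text
clock: 2.7
position: [0.446, 0.0436, 0.029]
tool_rot: [3.141, -0.0, 1.701]
force: [0.6, 0.4, -0.4]
grip_width: 0.0588
finger_force: 0.0
clock: 3.2
position: [0.4462, 0.0437, 0.0293]
tool_rot: [3.14, -0.0, 1.701]
force: [-2.9, 0.6, 15.6]
grip_width: 0.0431
finger_force: 48.5
clock: 3.7
position: [0.4455, 0.0435, 0.1095]
tool_rot: [3.141, -0.0, 1.701]
force: [0.1, 0.2, -1.6]
grip_width: 0.0428
finger_force: 50.9
```

```bash
python3 -m crank '{"travel":[[0,0,2],[0.5,-0.5,4],[3,-3,4.5],[7,-7,4.5],[11.4,-11.2,4.5]],"turn":[[0,0,0],[0,0,0],[0,0,-1],[0,0,-2],[0,0,-3.1]],"gripper":[1,1,1,1,1]}'
python3 -m crank '{"travel":[[4,-4,0],[7.5,-7.4,0],[10,-9.8,-0.5],[11.2,-11,-2],[11.5,-11.25,-3.5]],"turn":[[0,0,0],[0,0,0],[0,0,0],[0,0,0],[0,0,0]],"gripper":[1,1,1,1,1]}'
python3 - <<'E'
from workcell import bot
import cv2
f=bot.grab_frame("side");cv2.imwrite("pics/s2.png",cv2.resize(f["pixels"][100:330,160:420,::-1],None,fx=2.5,fy=2.5))
E
```

```text
clock: 4.2
position: [0.5482, -0.0572, 0.1544]
tool_rot: [3.14, -0.0, 1.648]
force: [-0.4, 0.7, -0.0]
grip_width: 0.0427
finger_force: 50.9
clock: 4.7
position: [0.6627, -0.171, 0.1179]
tool_rot: [3.141, 0.001, 1.645]
force: [0.5, 0.5, -0.3]
grip_width: 0.0427
finger_force: 50.9
```

View pics/s2.png

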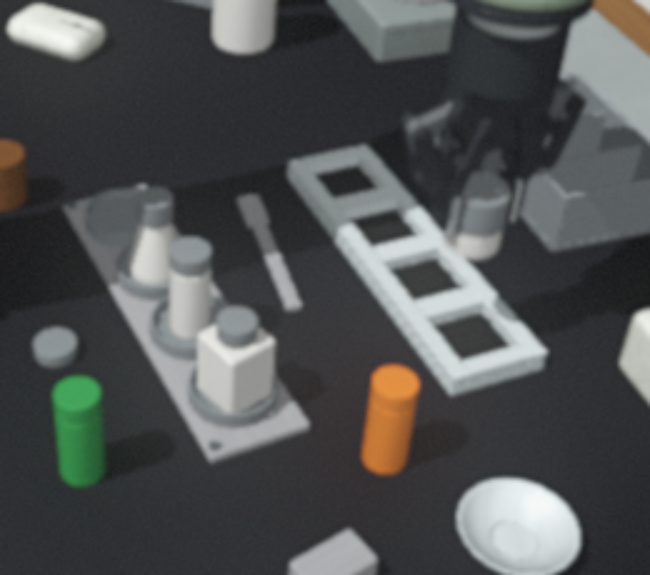

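The jar is held upright by its cap at (485,215), and the squat dish is now empty. The tray's outer corners in this crop are near (288,166), (370,147), (545,350) and (450,380). I'll cross-check the tray position from this camera.

```bash
python3 - <<'E'
from h import *
g=pickle.load(open("side.pkl","rb"));np.set_printoptions(precision=4,suppress=True)
P=np.array([ray(g,(u+.5)/2.5-.5+160,(v+.5)/2.5-.5+100,.018) for u,v in((288,166),(370,147),(545,350),(450,380))])
print(P,P.mean(0))
P=np.array([ray(g,(u+.5)/1.5625-.5,(v+.5)/1.5625-.5,.018) for u,v in((430,260),(480,248),(588,376),(534,390))])
print(P,P.mean(0))
E
```

```text
[[ 0.6105  0.0709  0.018 ]
 [ 0.6968  0.0791  0.018 ]
 [ 0.7177 -0.2161  0.018 ]
 [ 0.6323 -0.2248  0.018 ]] [ 0.6643 -0.0727  0.018 ]
[[ 0.6106  0.0704  0.018 ]
 [ 0.6952  0.0794  0.018 ]
 [ 0.7137 -0.2171  0.018 ]
 [ 0.6384 -0.2203  0.018 ]] [ 0.6645 -0.0719  0.018 ]
```

```bash
python3 -m crank '{"travel":[[0.6,-0.6,-1],[1.1,-1.05,-3],[1.1,-1.05,-5],[1.1,-1.05,-7],[1.1,-1.05,-8.2]],"turn":[[0,0,0],[0,0,0],[0,0,0],[0,0,0],[0,0,0]],"gripper":[1,1,1,1,1]}'
python3 -m crank '{"travel":[[0,0,-0.3],[0,0,-0.6],[0,0,-0.9],[0,0,-1.2],[0,0,-1.3]],"turn":[[0,0,0],[0,0,0],[0,0,0],[0,0,0],[0,0,0]],"gripper":[1,1,1,1,1]}'
```

```text
clock: 5.25
position: [0.6727, -0.1784, 0.0352]
tool_rot: [-3.141, -0.001, 1.648]
force: [0.6, 0.5, -1.0]
grip_width: 0.0427
finger_force: 50.9
clock: 5.75
position: [0.6731, -0.1794, 0.0234]
tool_rot: [3.141, 0.0, 1.647]
force: [-0.9, -0.0, 9.7]
grip_width: 0.0429
finger_force: 52.3
```

```bash
python3 -m crank '{"travel":[[0,0,0],[0,0,0],[0,0,0],[0,0,1],[0,0,3]],"turn":[[0,0,0],[0,0,0],[0,0,0],[0,0,0],[0,0,0]],"gripper":[0.5,0.2,0,0,0]}'
python3 -m crank '{"travel":[[0,0,3],[0,0,6],[0,0,9],[-3,2,9],[-6,5,9]],"turn":[[0,0,0],[0,0,0],[0,0,0],[0,0,0],[0,0,0]],"gripper":[0,0,0,0,0]}'
```

```text
clock: 6.25
position: [0.6723, -0.1793, 0.053]
tool_rot: [-3.14, -0.0, 1.647]
force: [-0.1, 0.5, 0.1]
grip_width: 0.0853
finger_force: 0.0
clock: 6.75
position: [0.6126, -0.1307, 0.1448]
tool_rot: [3.139, 0.001, 1.644]
force: [0.3, 0.5, -0.2]
grip_width: 0.0854
finger_force: 0.0
```

```bash
python3 -m crank '{"travel":[[-3.5,2,0],[-7,4.3,0],[-10.5,6.5,0],[-13.5,8.3,0],[-15.8,9.7,0]],"turn":[[0,0,0.6],[0,0,1.2],[0,0,1.8],[0,0,2.4],[0,0,3]],"gripper":[0,0,0,0,0]}'
python3 -m crank '{"travel":[[0,0,-2],[0,0,-4.5],[0,0,-7],[0,0,-8.2],[0,0,-8.8]],"turn":[[0,0,0],[0,0,0],[0,0,0],[0,0,0],[0,0,0]],"gripper":[0,0,0,0.3,0.6]}'
python3 -m crank '{"travel":[[0,0,0],[0,0,0],[0,0,0],[0,0,0],[0,0,0]],"turn":[[0,0,0],[0,0,0],[0,0,0],[0,0,0],[0,0,0]],"gripper":[1,1,1,1,1]}'
```

```text
clock: 7.25
position: [0.4534, -0.0315, 0.144]
tool_rot: [3.141, -0.001, 1.7]
force: [1.0, -0.2, 0.2]
grip_width: 0.0855
finger_force: 0.0
clock: 7.75
position: [0.455, -0.0326, 0.055]
tool_rot: [-3.141, -0.0, 1.699]
force: [-0.4, -0.5, 0.9]
grip_width: 0.0591
finger_force: 0.0
clock: 8.25
position: [0.4557, -0.0324, 0.0561]
tool_rot: [3.14, 0.0, 1.699]
force: [0.5, -0.5, 8.9]
grip_width: 0.0286
finger_force: 49.7
```

```bash
python3 -m crank '{"travel":[[0,0,0.5],[0,0,3],[0,0,6.5],[0,0,10],[0.5,0,12]],"turn":[[0,0,0],[0,0,0],[0,0,0],[0,0,0],[0,0,0]],"gripper":[1,1,1,1,1]}'
python3 -m crank '{"travel":[[3,-1,0],[7,-2.4,0],[11,-3.8,0],[15,-5.2,0],[18,-6.5,0]],"turn":[[0,0,-0.6],[0,0,-1.2],[0,0,-1.8],[0,0,-2.4],[0,0,-3]],"gripper":[1,1,1,1,1]}'
python3 -m crank '{"travel":[[2,-0.7,-0.5],[2.8,-0.95,-3],[2.8,-0.95,-6],[2.8,-0.95,-8.5],[2.8,-0.95,-10.5]],"turn":[[0,0,0],[0,0,0],[0,0,0],[0,0,0],[0,0,0]],"gripper":[1,1,1,1,1]}'
```

```text
clock: 8.75
position: [0.4601, -0.0325, 0.178]
tool_rot: [3.14, -0.0, 1.699]
force: [1.1, 0.4, -1.3]
grip_width: 0.0285
finger_force: 49.6
clock: 9.25
position: [0.6419, -0.0979, 0.1757]
tool_rot: [3.141, 0.0, 1.647]
force: [-0.0, -0.4, -0.9]
grip_width: 0.0285
finger_force: 49.6
clock: 9.75
position: [0.6674, -0.1067, 0.0691]
tool_rot: [-3.14, -0.0, 1.647]
force: [-0.1, 0.0, -1.3]
grip_width: 0.0287
finger_force: 49.6
```

```bash
python3 -m crank '{"travel":[[0,0,-0.6],[0,0,-1.1],[0,0,-1.5],[0,0,-1.8],[0,0,-2.05]],"turn":[[0,0,0],[0,0,0],[0,0,0],[0,0,0],[0,0,0]],"gripper":[1,1,1,1,1]}'
```

```text
clock: 10.25
position: [0.6684, -0.1069, 0.0503]
tool_rot: [3.141, 0.0, 1.647]
force: [-0.1, 0.2, 2.2]
grip_width: 0.0286
finger_force: 50.0
```

```bash
python3 -m crank '{"travel":[[0,0,-0.05],[0,0,-0.05],[0,0,-0.05],[0,0,1],[0,0,3]],"turn":[[0,0,0],[0,0,0],[0,0,0],[0,0,0],[0,0,0]],"gripper":[0.5,0.2,0,0,0]}'
python3 -m crank '{"travel":[[0,0,3],[0,0,6],[-2,0,7],[-5.5,0,7],[-9,0,7]],"turn":[[0,0,0],[0,0,0],[0,0,0],[0,0,1],[0,0,2]],"gripper":[0,0,0,0,0]}'
python3 -m crank '{"travel":[[-3.5,0,0],[-7,-0.1,0],[-10,-0.15,0],[-11.6,-0.15,0],[-11.6,-0.15,-1]],"turn":[[0,0,0.5],[0,0,1],[0,0,1],[0,0,1],[0,0,1]],"gripper":[0,0,0,0,0]}'
```

```text
clock: 10.75
position: [0.6674, -0.1068, 0.0797]
tool_rot: [-3.14, -0.0, 1.647]
force: [0.7, 0.1, 0.5]
grip_width: 0.0852
finger_force: 0.0
clock: 11.25
position: [0.5772, -0.107, 0.1509]
tool_rot: [3.14, 0.0, 1.682]
force: [0.7, 0.2, 0.1]
grip_width: 0.0853
finger_force: 0.0
clock: 11.75
position: [0.4611, -0.1086, 0.1413]
tool_rot: [3.139, -0.0, 1.698]
force: [0.6, -0.4, 0.3]
grip_width: 0.0853
finger_force: 0.0
```

```bash
python3 -m crank '{"travel":[[0,0,-2],[0,0,-5],[0,0,-7.5],[0,0,-9],[0,0,-9.8]],"turn":[[0,0,0],[0,0,0],[0,0,0],[0,0,0],[0,0,0]],"gripper":[0,0,0,0.3,0.6]}'
python3 -m crank '{"travel":[[0,0,0],[0,0,0],[0,0,0],[0,0,0],[0,0,0]],"turn":[[0,0,0],[0,0,0],[0,0,0],[0,0,0],[0,0,0]],"gripper":[1,1,1,1,1]}'
python3 -m crank '{"travel":[[0,0,0.5],[0,0,3],[0,0,6.5],[0,0,10],[0.5,0,12]],"turn":[[0,0,0],[0,0,0],[0,0,0],[0,0,0],[0,0,0]],"gripper":[1,1,1,1,1]}'
```

```text
clock: 12.25
position: [0.4622, -0.1084, 0.0406]
tool_rot: [-3.141, -0.0, 1.699]
force: [0.0, -0.1, -0.4]
grip_width: 0.0587
finger_force: 0.0
clock: 12.75
position: [0.4624, -0.1083, 0.0423]
tool_rot: [3.141, 0.0, 1.699]
force: [0.7, 0.1, 3.9]
grip_width: 0.0313
finger_force: 49.8
clock: 13.25
position: [0.4671, -0.1087, 0.1645]
tool_rot: [3.14, 0.0, 1.698]
force: [0.1, -0.1, -2.2]
grip_width: 0.0306
finger_force: 49.6
```

```bash
python3 -m crank '{"travel":[[3,1,0],[7,2.6,0],[11,4.2,0],[14.5,5.5,0],[17.5,6.6,0]],"turn":[[0,0,-0.6],[0,0,-1.2],[0,0,-1.8],[0,0,-2.4],[0,0,-3]],"gripper":[1,1,1,1,1]}'
python3 -m crank '{"travel":[[1.5,0.6,-0.5],[2.05,0.8,-3],[2.05,0.8,-6],[2.05,0.8,-9],[2.05,0.8,-11]],"turn":[[0,0,0],[0,0,0],[0,0,0],[0,0,0],[0,0,0]],"gripper":[1,1,1,1,1]}'
python3 -m crank '{"travel":[[0,0,-0.5],[0,0,-0.9],[0,0,-1.2],[0,0,-1.4],[0,0,-1.55]],"turn":[[0,0,0],[0,0,0],[0,0,0],[0,0,0],[0,0,0]],"gripper":[1,1,1,1,1]}'
```

```text
clock: 13.75
position: [0.6436, -0.0412, 0.1621]
tool_rot: [3.141, -0.0, 1.647]
force: [-0.0, -0.6, -0.0]
grip_width: 0.0307
finger_force: 49.6
clock: 14.25
position: [0.6617, -0.0343, 0.0501]
tool_rot: [-3.14, 0.0, 1.647]
force: [0.4, -0.1, -0.5]
grip_width: 0.0305
finger_force: 49.6
clock: 14.75
position: [0.6629, -0.0344, 0.0369]
tool_rot: [3.141, 0.0, 1.647]
force: [-0.4, -0.5, -0.5]
grip_width: 0.0307
finger_force: 49.6
```

```bash
python3 -m crank '{"travel":[[0,0,-0.05],[0,0,-0.1],[0,0,-0.1],[0,0,-0.15],[0,0,-0.15]],"turn":[[0,0,0],[0,0,0],[0,0,0],[0,0,0],[0,0,0]],"gripper":[1,1,1,1,1]}'
```

```text
clock: 15.25
position: [0.6629, -0.0344, 0.0362]
tool_rot: [3.141, -0.0, 1.647]
force: [-5.6, 0.4, 17.9]
grip_width: 0.0308
finger_force: 51.0
```

```bash
python3 -m crank '{"travel":[[0,0,0.1],[0,0,0.1],[0,0,0.1],[0,0,1],[0,0,3]],"turn":[[0,0,0],[0,0,0],[0,0,0],[0,0,0],[0,0,0]],"gripper":[0.5,0.2,0,0,0]}'
python3 -m crank '{"travel":[[0,0,4],[0,0,8],[-2,-1.5,9],[-5,-4,9],[-8,-6.5,9]],"turn":[[0,0,0],[0,0,0],[0,0,2],[0,0,5],[0,0,8]],"gripper":[0,0,0,0,0]}'
python3 -m crank '{"travel":[[-3,-2.5,0],[-6,-5,0],[-9,-7.3,0],[-10.8,-8.7,0],[-10.8,-8.7,-2]],"turn":[[0,0,2],[0,0,4],[0,0,5.4],[0,0,5.4],[0,0,5.4]],"gripper":[0,0,0,0,0]}'
python3 - <<'E'
from workcell import bot
import cv2
f=bot.grab_frame("side");cv2.imwrite("pics/s3.png",cv2.resize(f["pixels"][100:330,160:420,::-1],None,fx=2.5,fy=2.5))
E
```

```text
clock: 15.75
position: [0.6617, -0.0344, 0.0642]
tool_rot: [-3.139, -0.0, 1.647]
force: [-0.3, -0.1, 0.8]
grip_width: 0.0856
finger_force: 0.0
clock: 16.25
position: [0.5818, -0.0999, 0.1557]
tool_rot: [3.14, 0.0, 1.789]
force: [0.2, -1.7, 0.2]
grip_width: 0.0854
finger_force: 0.0
clock: 16.75
position: [0.4734, -0.1892, 0.1371]
tool_rot: [3.139, 0.002, 1.877]
force: [1.0, 0.5, -0.7]
grip_width: 0.0852
finger_force: 0.0
```

View pics/s3.png

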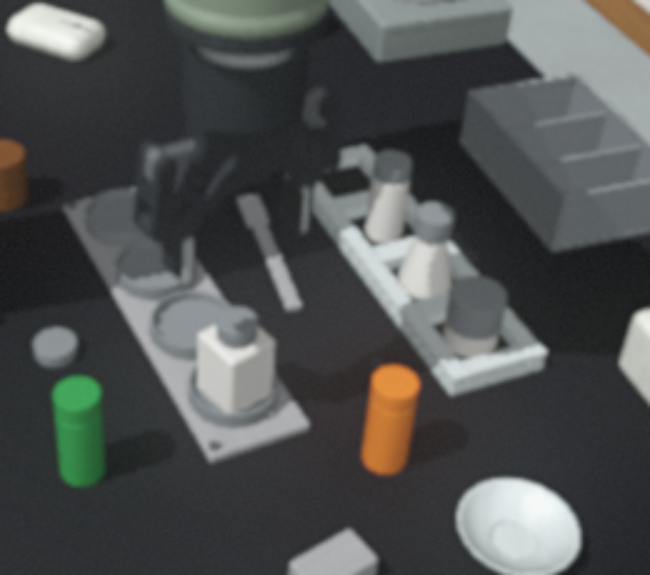

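Squat, cone and tube stand upright in the tray nests at (475,310), (428,250) and (388,200). The square bottle is still in its dish at (237,360), with the open gripper above it.

```bash
python3 -m crank '{"travel":[[0,0,-2],[0,0,-5],[0,0,-7.5],[0,0,-9.5],[0,0,-10.5]],"turn":[[0,0,0],[0,0,0],[0,0,0],[0,0,0],[0,0,0]],"gripper":[0,0,0,0,0.3]}'
python3 -m crank '{"travel":[[0,0,0],[0,0,0],[0,0,0],[0,0,0],[0,0,0]],"turn":[[0,0,0],[0,0,0],[0,0,0],[0,0,0],[0,0,0]],"gripper":[0.5,1,1,1,1]}'
```

```text
clock: 17.3
position: [0.4744, -0.186, 0.0288]
tool_rot: [-3.14, -0.001, 1.881]
force: [1.1, 0.2, 1.4]
grip_width: 0.0737
finger_force: 0.0
clock: 17.8
position: [0.4752, -0.1866, 0.0309]
tool_rot: [3.14, 0.001, 1.881]
force: [-1.9, 0.0, 9.7]
grip_width: 0.0411
finger_force: 50.7
```

```bash
python3 -m crank '{"travel":[[0,0,0.5],[0,0,3],[0,0,6.5],[0,0,10],[0,0.5,12]],"turn":[[0,0,0],[0,0,0],[0,0,0],[0,0,0],[0,0,0]],"gripper":[1,1,1,1,1]}'
python3 -m crank '{"travel":[[1,2,0],[2,5,0],[4,8.5,0],[6,12,0],[8,15.5,0]],"turn":[[0,0,-2],[0,0,-4],[0,0,-6],[0,0,-8],[0,0,-10]],"gripper":[1,1,1,1,1]}'
python3 -m crank '{"travel":[[3,2,0],[6,4,0],[8.5,5.7,0],[10.2,6.6,0],[10.2,6.6,-1]],"turn":[[0,0,-1],[0,0,-2],[0,0,-3.4],[0,0,-3.4],[0,0,-3.4]],"gripper":[1,1,1,1,1]}'
```

```text
clock: 18.3
position: [0.4751, -0.1822, 0.1528]
tool_rot: [3.139, 0.002, 1.88]
force: [0.1, 0.7, -0.5]
grip_width: 0.0408
finger_force: 50.1
clock: 18.8
position: [0.5552, -0.0248, 0.1507]
tool_rot: [3.141, -0.0, 1.705]
force: [-0.7, -0.2, -1.3]
grip_width: 0.0406
finger_force: 50.1
clock: 19.3
position: [0.6586, 0.0415, 0.1408]
tool_rot: [3.139, -0.0, 1.649]
force: [-0.1, 0.1, -1.0]
grip_width: 0.0407
finger_force: 50.2
```

```bash
python3 -m crank '{"travel":[[0,0,-1],[0,0,-4],[0,0,-7],[0,0,-9],[0,0,-10]],"turn":[[0,0,0],[0,0,0],[0,0,0],[0,0,0],[0,0,0]],"gripper":[1,1,1,1,1]}'
python3 -m crank '{"travel":[[0,0,-0.5],[0,0,-0.9],[0,0,-1.2],[0,0,-1.4],[0,0,-1.55]],"turn":[[0,0,0],[0,0,0],[0,0,0],[0,0,0],[0,0,0]],"gripper":[1,1,1,1,1]}'
```

```text
clock: 19.8
position: [0.6548, 0.0388, 0.0379]
tool_rot: [-3.139, 0.0, 1.646]
force: [-0.1, -0.1, -0.6]
grip_width: 0.0404
finger_force: 50.2
clock: 20.3
position: [0.6568, 0.0397, 0.0248]
tool_rot: [3.141, -0.0, 1.647]
force: [-11.1, 0.9, 33.6]
grip_width: 0.0404
finger_force: 53.4
```

```bash
python3 -m crank '{"travel":[[0,0,0.1],[0,0,0.1],[0,0,0.1],[0,0,1],[0,0,3]],"turn":[[0,0,0],[0,0,0],[0,0,0],[0,0,0],[0,0,0]],"gripper":[1,0.5,0,0,0]}'
python3 -m crank '{"travel":[[0,0,4],[0,0,8],[0,0,12],[-4,2,13],[-8,5,13]],"turn":[[0,0,0],[0,0,0],[0,0,0],[0,0,0],[0,0,0]],"gripper":[0,0,0,0,0]}'
python3 -m crank '{"travel":[[-4,4,0],[-7,8,0],[-9,12,0],[-10,16,0],[-11,20,0]],"turn":[[0,0,0],[0,0,5],[0,0,10],[0,0,15],[0,0,20]],"gripper":[0,0,0,0,0]}'
python3 -m crank '{"travel":[[0,0,0],[0,0,0],[0,0,0],[0,0,0],[0,0,0]],"turn":[[0,0,0],[0,0,0],[0,0,0],[0,0,0],[0,0,0]],"gripper":[0,0,0,0,0]}'
python3 - <<'E'
from workcell import bot
import cv2,numpy as np
a=cv2.resize(bot.grab_frame("side")["pixels"][130:270,260:390,::-1],(390,420),interpolation=cv2.INTER_CUBIC)
b=cv2.resize(bot.grab_frame("top")["pixels"][80:160,175:335,::-1],(800,400)[:2],interpolation=cv2.INTER_CUBIC)
cv2.imwrite("pics/f1.png",a);cv2.imwrite("pics/f2.png",b)
E
```

```text
clock: 20.8
position: [0.6557, 0.0394, 0.0538]
tool_rot: [-3.139, 0.0, 1.647]
force: [-0.4, 0.6, 0.7]
grip_width: 0.0833
finger_force: 0.0
clock: 21.3
position: [0.5767, 0.0883, 0.1867]
tool_rot: [3.138, -0.0, 1.644]
force: [1.0, 1.3, 0.1]
grip_width: 0.0856
finger_force: 0.0
clock: 21.8
position: [0.4656, 0.2915, 0.1853]
tool_rot: [3.141, -0.001, 2.0]
force: [0.8, -0.4, -0.4]
grip_width: 0.0851
finger_force: 0.0
clock: 22.3
position: [0.467, 0.2887, 0.1845]
tool_rot: [3.141, 0.0, 1.994]
force: [-0.2, -0.3, -0.2]
grip_width: 0.0857
finger_force: 0.0
```

View pics/f1.png

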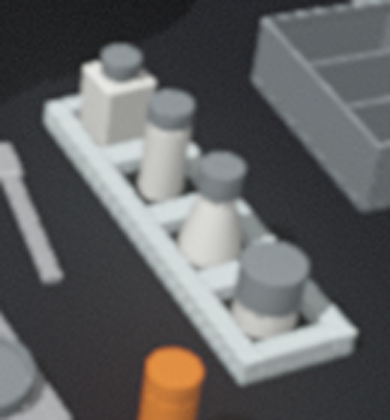

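View pics/f2.png

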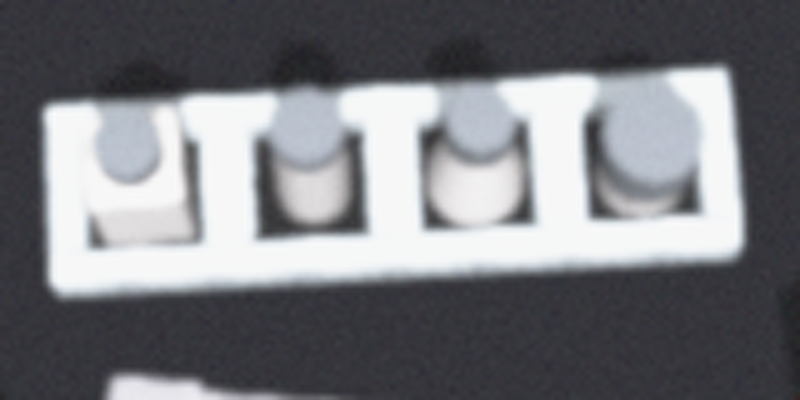

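Both views show all four jars upright inside their nests. From left to right in f2: square (130,180), tube (310,150), cone (475,160), squat (650,150). The gripper is well clear.

```bash
python3 -c "
from workcell import bot
print(bot.job_done())"
```

```text
the job is handed in; nothing more can be done
None
```

The job is handed in: all four jars stand upright, seated and released in the tray nests in reverse order (left to right: square, tube, cone, squat), finished at about 22 s; the hand-in call returned no verdict.

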